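Pass the in-work marker to the neck rack

TASK

The next job at this luthier's bench is the neck, so change the flip-over markers on the two parts racks. First push the paddle of the rack holding the bridge blanks right over its pivot, so that it lies flat with its steel bar on top; only then push the paddle of the rack holding the scroll-ended neck right over, so that it lies flat with its round steel disc on top. Push them gently with a fingertip, do not pick anything up, and leave the parts in the trays and everything else on the bench where they are.

Things in the scene. Friction and masses are not known exactly. Their poses are not given: they have to be found in the camera images.
- neck_rack: fixed wooden rack, base board 310 x 130 x 10 mm, with a low open tray (220 x 130 mm, rim 42 mm above the bench) holding the neck blank, and a flip-over marker on the tray's robot side. Origin on the bench under the tray's centre; x points away from the robot along the rack, y to its left.
- neck_pivot (a point): middle of the marker's pivot, 115 mm above the bench; x along the pivot rod, y to the rack's left, z up (does not turn with the paddle). Two wooden cheeks at x = +-34 mm, 8 mm thick, 30 mm wide, tops 125 mm high, carry the rod; between them a block 22 mm wide, 90 mm high. Beside these is only the 10 mm base board, so the paddle overhangs free air.
- neck_flag (a joint): angle of the neck rack's paddle: 0 = lying level to the rack's left (+y), dark steel BAR face on top; 1.57 = upright; 3.14 = level to the rack's right (-y), face with round dark steel DISC on top. Starts at 0 (bar face up). Turns easily, rests at 0 and 3.14 by its weight; lift it from below near its free edge (under 1 N); some 15 degrees past upright it falls over by itself in about 1 s.
- neck_edge (a point): middle of the free edge of the neck rack's paddle, 90 mm from the pivot, half-way through its thickness; moves with the paddle. The paddle is a wooden board 52 mm wide (along the pivot), 8 mm thick, about 50 g; steel disc 38 mm across on one face, steel bar 40 x 10 mm on the other, 3 mm proud.
- bridge_rack: fixed wooden rack, base board 310 x 130 x 10 mm, with a low open tray (220 x 130 mm, rim 42 mm above the bench) holding two bridge blanks, and a flip-over marker on the tray's robot side. Origin on the bench under the tray's centre; x points away from the robot along the rack, y to its left.
- bridge_pivot (a point): middle of the marker's pivot, 115 mm above the bench; x along the pivot rod, y to the rack's left, z up (does not turn with the paddle). Two wooden cheeks at x = +-34 mm, 8 mm thick, 30 mm wide, tops 125 mm high, carry the rod; between them a block 22 mm wide, 90 mm high. Beside these is only the 10 mm base board, so the paddle overhangs free air.
- bridge_flag (a joint): angle of the bridge rack's paddle: 0 = lying level to the rack's left (+y), dark steel BAR face on top; 1.57 = upright; 3.14 = level to the rack's right (-y), face with round dark steel DISC on top. Starts at 3.14 (disc face up). Turns easily, rests at 0 and 3.14 by its weight; lift it from below near its free edge (under 1 N); some 15 degrees past upright it falls over by itself in about 1 s.
- bridge_edge (a point): middle of the free edge of the bridge rack's paddle, 90 mm from the pivot, half-way through its thickness; moves with the paddle. The paddle is a wooden board 52 mm wide (along the pivot), 8 mm thick, about 50 g; steel disc 38 mm across on one face, steel bar 40 x 10 mm on the other, 3 mm proud.
- neck: loose maple instrument neck blank with a scroll end, 190 x 42 x 38 mm, in the neck rack's tray; origin on its underside. To be left alone.
- bridge1: loose bridge blank, a stepped flat wooden plate 42 x 70 x 16 mm, in the bridge rack's tray; origin on its underside. To be left alone.
- bridge2: loose bridge blank, a stepped flat wooden plate 42 x 70 x 16 mm, in the bridge rack's tray; origin on its underside. To be left alone.
- gouge: carving gouge lying flat, 120 mm wooden handle and 110 mm blade; origin under the ferrule; loose, to be left alone.
- mallet: wooden mallet lying flat, head 60 x 105 x 60 mm, 60 mm high; loose, to be left alone.
- glue: standing glue bottle, 56 mm diameter, 130 mm high; loose, to be left alone.
- tin: small round tin between the racks, 52 mm diameter, 48 mm high; loose, to be left alone.
- plane: small hand plane, 150 x 50 mm, 60 mm high; loose, to be left alone.
- sanding_block: cork sanding block 85 x 55 x 30 mm; loose, to be left alone.
- cam_clamp: light bar clamp lying flat, bar 200 mm long, 24 mm high; loose, to be left alone.

How it is judged:
By the outcome, as a careful person would: the job done as asked, in the order asked, and still so for the second after the job is handed in, with the robot touching nothing.
It also fails if it takes over 72 s, if anything falls off the work surface, if the arm or the gripper's body presses on something with over 40 N, if the wrist force passes 120 N, or if a joint passes its speed limit or range.

ROBOT

A 6-joint arm with a two-finger parallel gripper is mounted at the origin on the work surface. World frame = base frame: x ahead of the robot, y to its left, z up, the work surface at z = 0. Lengths are in mm, angles in rad, forces in N, time in s.
With the tool pointing down it reaches from about 350 to 875 mm from the base axis. Payload 4.2 kg.
Tool frame: the origin (TCP) lies between the finger pads; the fingertips stand 14 mm ahead of it and the grasp point (between the pads) lies 5 mm behind it; z points along the fingers, y is the line along which they close (so a half turn about z gives the same grasp; the last joint's range is limited). The gripper opens to 85 mm and grips with 20 to 120 N. Pads are 22 mm wide; open, the fingers measure 114 mm over their backs; the gripper's body (76 mm by 85 mm) begins 54 mm behind the grasp point. The pads swing forward as they close: fully open they stand 13 mm farther back than shut.
Start: joints at [1.53, 0.385, 0.008, 0, -1.194, -0.259], TCP at [184.548, 597.111, 245.312] pointing down, gripper open.
Joint ranges: [-3.14, 3.14], [-1.21, 2.06], [-1.07, 1.41], [-3.16, 2.05], [-2.99, -0.16], [-3.1, 3.1]. Speed limits (rad/s): [2.79, 2.79, 3.14, 3.14, 3.14, 3.14].

INTERFACE

Orientations are given as a unit quaternion [x, y, z, w].
In Python, from bench import * gives the robot as it stands.
- The arm moves only by the tool carry_out, never from a script. Its argument "motion" is a list of rows, each a list of 7 numbers: the turn, a rotation vector about the tool's x, y, z in rad, then the shift along the tool's x, y, z in mm, then the opening, from -1 (shut) to 1 (fully open), so that 0 is half open. A call has 1 to 5 rows; each row is the pose to reach, as a shift and turn from the pose commanded when the call began, along the tool's axes at that moment; what a row does not reach only later rows make up. A row lasts 1/8 s, in which the tool goes at most 62.5 mm and 10.7 degrees, less where a joint would pass 70% of its speed; a pose out of reach is approached as far as the arm can. A call with a gripper value outside its range is refused whole. The fingers move at their own pace and stop on an object; the grip force is fixed at half the most. Time passes only in rows, so rows that repeat a pose let the fingers close. It gives the time, the measured TCP pose, the force, the opening and the grip force at its end, in the units of the state.
- read_state(): the state, without advancing time (a new reading comes with each control period).
- get_image(name): name is "side" or "top" or "wrist"; returns a dict with "color" (480x640x3 uint8, blue, green, red), "mtx" (3x3 intrinsics, pixels), "position" and "orientation" of the camera in the world. Camera axes: x right, y down, z forward; pixel columns grow to the right and rows downward; lengths in mm; the calibration is good to about 2 mm. A picture is of the moment at which its call begins. There is no depth.
- job_done(): hands the job in; it is judged then, once.
The state is a dict: "clock": time; "joints": joint angles; "joint_vel": joint speeds; "joint_efforts": joint torques, N m; "position": TCP position; "ee_rot": TCP orientation; "contact_force": force on the tool from outside, world axes, zero at the start; "wrist_torque": the same for the moment, N m; "gripper_width": finger opening in mm; "grasp_force": force on a finger pad.
Only numpy, scipy, OpenCV 4.12 (cv2) and the standard library are available. Lean on these libraries where they do the work, as an engineer would, in place of code of your own. Each camera call takes 0.05 s, during which the arm holds its last target. There are 200 camera calls.

## Working session

There is one attempt and no reset: what is moved stays moved. The work goes in short steps, Python scripts to look and compute and a tool call to move; the robot and the scene stay as the last step left them, time stands still between calls to the robot, and variables do not carry over. Pictures are saved under pics/ and viewed, at most 10 in all, crops included, and the job is handed in when it is done.

Besides the shell and the picture viewer there is one more tool, called after "Call:" as a command line: name --pt "numbers of a row" for each row, then --argument value for the rest. carry_out: Moves the arm, as the interface text tells. Its arguments: {"type":"object","properties":{"motion":{"type":"array"}},"required":["motion"]}

```bash
mkdir -p pics; ls
python3 - <<'E'
from bench import *
import cv2,numpy as np
for n in("top","side"):
    d=get_image(n);cv2.imwrite(f"pics/{n}0.png",d["color"]);print(n,d["mtx"],d["position"],d["orientation"])
s=read_state();print(s["clock"],s["position"],s["ee_rot"],s["contact_force"],s["gripper_width"])
E
```

```text
pics
top [[595.24083216   0.         318.7732275 ]
 [  0.         595.24083216 242.22246759]
 [  0.           0.           1.        ]] [ 352.33192174   -5.57907477 1665.74028041] [ 0.71047477 -0.69910233  0.053442   -0.06021195]
side [[450.13685159   0.         316.20795853]
 [  0.         450.13685159 237.48562138]
 [  0.           0.           1.        ]] [466.14889595 766.45668473 824.18008227] [-0.09323327  0.91393169 -0.3939179   0.02941278]
0.1 [184.44230404 596.64992029 244.33768626] [ 9.88770760e-01 -1.49437026e-01 -8.16090652e-05  9.76555936e-04] [ 0.14902584 -0.31320738 -0.25876494] 85.40151432933975
```

View pics/top0.png

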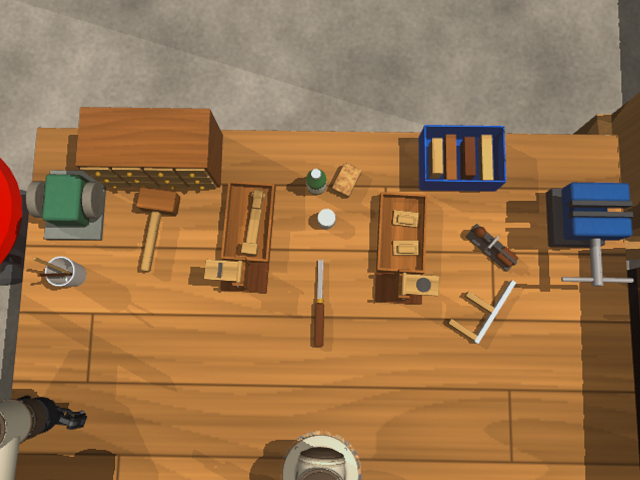

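View pics/side0.png

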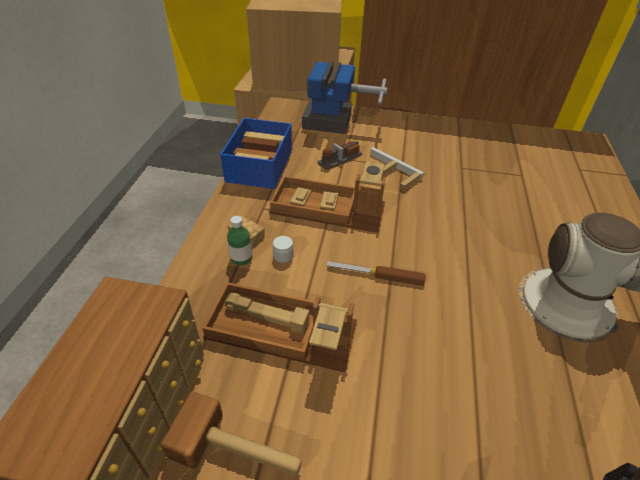

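The top view shows the neck rack at about (247,237) with its paddle to the left at (224,271), bar up. The bridge rack is at about (401,248), with its paddle to the right at (420,285), disc up. I'll enlarge both markers.

Run:
```python
import cv2,numpy as np
a=cv2.imread("pics/top0.png")
c=np.hstack([cv2.resize(a[175:305,195:285],None,fx=4.4,fy=4.4,interpolation=cv2.INTER_CUBIC),cv2.resize(a[185:315,360:450],None,fx=4.4,fy=4.4,interpolation=cv2.INTER_CUBIC)])
cv2.imwrite("pics/crop1.png",c);print(c.shape)
```

```text
(572, 792, 3)
```

View pics/crop1.png

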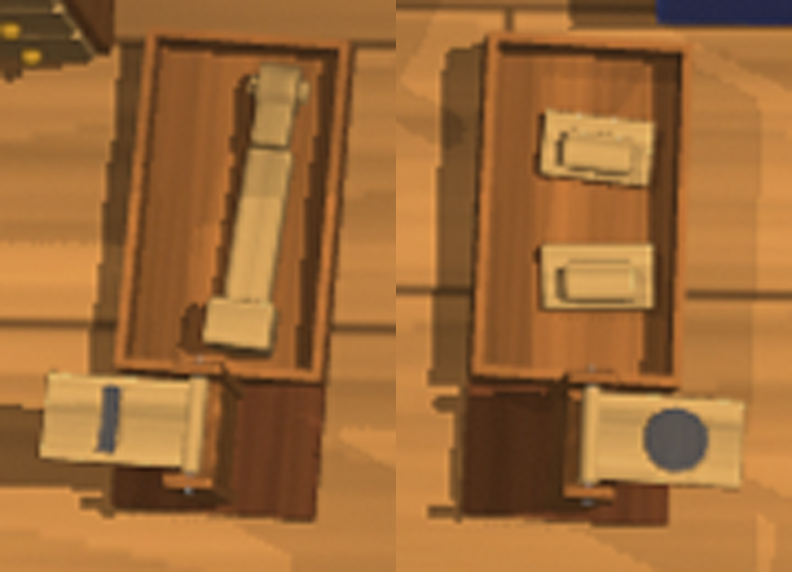

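The crop shows each paddle: neck free edge (48,374)-(40,458), rod ends (200,358) and (188,490); bridge free edge (744,400)-(738,487), rod ends (590,370) and (587,500). The tray rim corners are also clear.

```bash
cat > h.py <<'E'
from bench import *
import cv2,numpy as np
from scipy.spatial.transform import Rotation as R
def ray(d,u,v,z):
    r=R.from_quat(d["orientation"]).apply(np.linalg.inv(d["mtx"])@[u,v,1]);p=np.array(d["position"]);return p+r*(z-p[2])/r[2]
def proj(d,P):
    c=R.from_quat(d["orientation"]).inv().apply(np.atleast_2d(P)-d["position"]);q=c@np.array(d["mtx"]).T;return q[:,:2]/q[:,2:]
E
python3 - <<'E'
from h import *
d=get_image("top");s=get_image("side")
np.set_printoptions(precision=1,suppress=True)
for nm,ox,oy,x0,rim,edge,rod in(("neck",195,175,0,[(150,38),(350,45),(115,368),(322,382)],[(48,374),(40,458)],[(200,358),(188,490)]),
 ("bridge",360,185,396,[(490,38),(688,42),(472,375),(680,385)],[(744,400),(738,487)],[(590,370),(587,500)])):
    f=lambda p,z:ray(d,ox+(p[0]-x0)/4.4,oy+p[1]/4.4,z)
    r=np.array([f(p,42) for p in rim]);e=np.array([f(p,117) for p in edge]);q=np.array([f(p,115) for p in rod])
    ax=(r[0]+r[1]-r[2]-r[3])/2;print(nm,"tray c",r.mean(0),"len",np.linalg.norm(ax),"wid",np.linalg.norm(r[0]-r[1]),"yaw",np.arctan2(ax[1],ax[0]))
    print(" edge",e.mean(0),np.linalg.norm(e[0]-e[1]),"pivot",q.mean(0),np.linalg.norm(q[0]-q[1]),"yaw",np.arctan2(*(q[0]-q[1])[1::-1]),"armlen",np.linalg.norm((e.mean(0)-q.mean(0))[:2]))
    print(" side px of edge,pivot",proj(s,np.array([e.mean(0),q.mean(0)])))
E
```

```text
neck tray c [669.9 209.3  42. ] len 215.33628683167709 wid 128.05955764711484 yaw -0.056950181260468365
 edge [526.5 308.3 117. ] 50.412546834674465 pivot [523.5 219.  115. ] 79.23249190678703 yaw -0.05216299408054727 armlen 89.38405055953503
 side px of edge,pivot [[324.7 345. ]
 [334.4 307.6]]
bridge tray c [ 647.1 -218.7   42. ] len 217.62146320740894 wid 125.69373342975662 yaw -0.04328237620075137
 edge [ 493.7 -301.6  117. ] 51.74387102701809 pivot [ 497.5 -211.9  115. ] 77.22892568957639 yaw -0.029035642678878607 armlen 89.81296853881744
 side px of edge,pivot [[375.8 162.4]
 [370.9 181.6]]
```

```bash
cat >> h.py <<'E'
RK={"bridge":(np.array([497.5,-211.9,115]),-0.036,-1,1.2),"neck":(np.array([523.5,219.,115]),-0.055,1,-1.2)}
def ori(a,p,s):
    z=np.array([np.cos(p)*np.cos(a),np.cos(p)*np.sin(a),-np.sin(p)]);y=s*np.array([-np.sin(a),np.cos(a),0])
    return R.from_matrix(np.c_[np.cross(y,z),y,z])
def row(pos,o):
    "row from the present pose to TCP pos, orientation o"
    st=read_state();c=R.from_quat(st["ee_rot"])
    r=np.r_[(c.inv()*o).as_rotvec().round(3),c.inv().apply(np.array(pos)-st["position"]).round(0)]
    print([float(v) for v in r],"to",np.round(pos))
def tip(rack,u,z,p=0.52,a=None,dx=0):
    "top of fingertip u outward of the pivot on its paddle's start side, z above the pivot"
    P,yaw,s,a0=RK[rack];a=a0 if a is None else a
    o=ori(a,p,-s);f=o.as_matrix()[:,2];up=np.cross(f,[-np.sin(a),np.cos(a),0]);up*=np.sign(up[2])
    T=P+R.from_euler("z",yaw).apply([dx,s*u,z])
    row(T-14*f-11*up,o)
def say():
    st=read_state();print(round(st["clock"],2),np.round(st["position"]),np.round(st["joints"],2),np.round(st["contact_force"],1),round(st["gripper_width"]))
E
python3 - <<'E'
from h import *
say();row([450,150,330],ori(0.32+np.pi/2,np.pi/2,1));tip("bridge",130,70)
E
```

```text
0.2 [184. 597. 245.] [ 1.53  0.39  0.01 -0.   -1.19 -0.26] [0.5 0.  0.1] 85
[0.001, -0.001, 0.951, 386.0, 349.0, -85.0] to [450 150 330]
[0.855, -0.797, 1.473, 571.0, 823.0, 63.0] to [ 486. -358.  182.]
```

Call:
carry_out --pt "0 0 0.18 60 10 -60 -1" --pt "0 0 0.36 120 50 -85 -1" --pt "0 0 0.54 170 90 -85 -1" --pt "0 0 0.72 220 130 -85 -1" --pt "0 0 0.9 270 165 -85 -1"

```text
clock: 0.82
position: [374.9, 384.2, 330.1]
ee_rot: [0.824, -0.567, -0.0, -0.0]
contact_force: [0.8, 0.7, -0.3]
gripper_width: 0.0
grasp_force: 0.0
```

Run:
```python
from h import *
say();row([440,-100,300],ori(-0.2+np.pi/2,np.pi/2,1));tip("bridge",150,80)
```

```text
0.82 [375. 384. 330.] [ 1.1   0.18 -0.06 -0.   -1.33 -0.73] [ 0.8  0.7 -0.3] 0
[-0.0, 0.001, 0.566, 476.0, 112.0, 30.0] to [ 440 -100  300]
[0.386, -1.0, 0.666, 752.0, 169.0, 137.0] to [ 486. -378.  192.]
```

Call:
carry_out --pt "0 0 0.1 60 15 0 -1" --pt "0 0 0.2 120 30 0 -1" --pt "0 0 0.3 180 45 0 -1" --pt "0 0 0.4 240 60 0 -1" --pt "0 0 0.5 300 75 0 -1"

```text
clock: 1.45
position: [412.6, 77.2, 329.9]
ee_rot: [-0.659, 0.752, -0.0, 0.0]
contact_force: [1.0, 0.0, 0.5]
gripper_width: 0.4
grasp_force: 0.0
```

Run:
```python
from h import *
say();row([440,-200,320],ori(-0.4+np.pi/2,np.pi/2,1));row([450,-380,310],ori(1.2,1.0,1));tip("bridge",150,80)
```

```text
1.45 [413.  77. 330.] [ 0.58 -0.03 -0.3  -0.   -1.3  -0.71] [1.  0.  0.5] 0
[-0.001, 0.001, 0.268, 271.0, -64.0, 10.0] to [ 440 -200  320]
[0.068, -0.567, 0.233, 448.0, -97.0, 20.0] to [ 450 -380  310]
[0.125, -1.045, 0.217, 442.0, -132.0, 137.0] to [ 486. -378.  192.]
```

Call:
carry_out --pt "0 -0.1 0.05 60 -13 0 -1" --pt "0 -0.2 0.1 120 -26 0 -1" --pt "0 -0.35 0.15 180 -40 0 -1" --pt "0 -0.45 0.2 240 -52 5 -1" --pt "0.05 -0.55 0.23 300 -65 10 -1"

```text
clock: 2.08
position: [438.9, -226.9, 319.9]
ee_rot: [-0.545, 0.793, 0.16, 0.222]
contact_force: [1.8, 1.5, 0.9]
gripper_width: 0.1
grasp_force: 0.0
```

Run:
```python
from h import *
say();row([450,-380,310],ori(1.2,.75,1));tip("bridge",150,80)
```

```text
2.08 [ 439. -227.  320.] [-0.5   0.21  0.04 -0.55 -1.51  0.2 ] [1.8 1.5 0.9] 0
[0.014, -0.266, -0.002, 123.0, -65.0, -66.0] to [ 450 -380  310]
[0.014, -0.496, -0.003, 173.0, -99.0, 42.0] to [ 486. -378.  192.]
```

Tilting sideways works well. Next is the point outside the paddle.

Call:
carry_out --pt "0 -0.1 0 40 -20 -20 -1" --pt "0 -0.2 0 80 -40 -40 -1" --pt "0 -0.3 0 120 -65 -50 -1" --pt "0 -0.4 0 140 -80 -20 -1" --pt "0.01 -0.5 0 165 -95 15 -1"

```text
clock: 2.7
position: [479.7, -383.0, 218.5]
ee_rot: [-0.487, 0.714, 0.286, 0.413]
contact_force: [1.1, -0.5, 0.2]
gripper_width: -0.5
grasp_force: 0.0
```

Run:
```python
from h import *
say();tip("bridge",140,-15);tip("bridge",120,-32);tip("bridge",72,-35)
d=get_image("wrist");cv2.imwrite("pics/w1.png",d["color"])
```

```text
2.7 [ 480. -383.  219.] [-0.87  0.68  0.38 -0.91 -1.83  0.51] [ 1.1 -0.5  0.2] -1
[0.004, 0.002, -0.004, 97.0, -1.0, 74.0] to [ 486. -368.   97.]
[0.004, 0.002, -0.004, 103.0, 5.0, 99.0] to [ 487. -348.   80.]
[0.004, 0.002, -0.004, 83.0, 21.0, 140.0] to [ 489. -300.   77.]
```

View pics/w1.png

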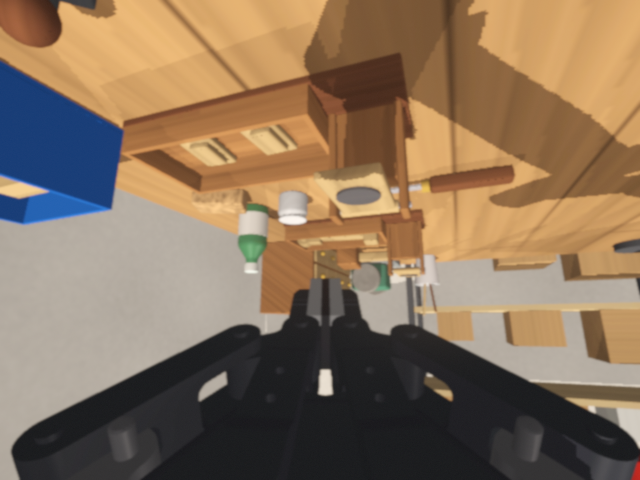

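The wrist view is upside down because the camera sits on the underside. The paddle with its disc is at (358,192) and the fingers point at it from outside. I'll check the camera's height at the low pose before going down.

Run:
```python
from h import *
d=get_image("wrist");st=read_state();c=R.from_quat(st["ee_rot"])
v=np.array(d["position"])-st["position"];print("cam in tool",c.inv().apply(v).round(),"world offset",v.round())
t=get_image("top");print("cam over px",proj(t,np.array([489,-300,77])+v))
for q in((450,320),(467,293),(478,340),(515,283)):print(q,ray(t,*q,24).round())
print("fingertip z",st["position"]+c.apply([0,0,14]), "expected in wrist px",proj(d,st["position"]+c.apply([0,0,14])))
P,yaw,s,a=RK["bridge"];print("edge px",proj(d,P+np.array([[.036*-90-26,-90,0],[.036*-90+26,-90,0],[-34,0,0]])))
```

```text
cam in tool [  72.   -2. -129.] world offset [ -52. -138.    0.]
cam over px [[487.35274964 309.2422253 ]]
(450, 320) [ 409. -350.   24.]
(467, 293) [ 484. -398.   24.]
(478, 340) [ 356. -424.   24.]
(515, 283) [ 513. -530.   24.]
fingertip z [ 482.04383907 -369.85106999  201.75982252] expected in wrist px [[330.07017885 300.92611781]]
edge px [[379.88025862 176.45206577]
 [311.34114048 188.17340114]
 [406.03509294 211.21866726]]
```

Call:
carry_out --pt "0 0 0 48 0 37 -1" --pt "0 0 0 95 0 74 -1" --pt "0 0 0 103 5 99 -1" --pt "0 0 0 93 13 120 -1" --pt "0 0 0 83 20 140 -1"

```text
clock: 3.48
position: [489.6, -299.0, 81.8]
ee_rot: [-0.491, 0.714, 0.283, 0.411]
contact_force: [1.2, -0.6, -0.1]
gripper_width: -0.2
grasp_force: 0.0
```

Run:
```python
from h import *
say()
for u,z in((71,-15),(63,31),(38,59),(4,70),(-27,65),(20,85)):tip("bridge",u,z)
```

```text
3.48 [ 490. -299.   82.] [-0.77  0.75  0.14 -0.92 -1.56  0.73] [ 1.2 -0.6 -0.1] 0
[0.005, -0.005, 0.002, -13.0, 1.0, -8.0] to [ 489. -299.   97.]
[0.005, -0.005, 0.002, -57.0, 4.0, -25.0] to [ 489. -291.  143.]
[0.005, -0.005, 0.002, -93.0, 12.0, -18.0] to [ 490. -266.  171.]
[0.005, -0.005, 0.002, -118.0, 23.0, 4.0] to [ 491. -232.  182.]
[0.005, -0.005, 0.002, -129.0, 33.0, 32.0] to [ 492. -201.  177.]
[0.005, -0.005, 0.002, -124.0, 18.0, -17.0] to [ 490. -248.  197.]
```

Call:
carry_out --pt "0 0 0 -13 1 -8 -1" --pt "0 0 0 -24 2 -12 -1" --pt "0 0 0 -35 3 -17 -1" --pt "0 0 0 -46 3 -21 -1" --pt "0 0 0 -57 4 -25 -1"

```text
clock: 4.1
position: [487.6, -291.8, 140.7]
ee_rot: [-0.488, 0.714, 0.286, 0.412]
contact_force: [-0.2, 0.5, 0.3]
gripper_width: -0.1
grasp_force: 0.1
```

Run:
```python
from h import *
say()
for u,z in((38,59),(4,70),(-27,65),(20,85)):tip("bridge",u,z)
w=get_image("wrist")["color"];s=get_image("side")["color"][110:260,270:440]
cv2.imwrite("pics/b1.png",np.hstack([cv2.resize(w,(400,300)),cv2.resize(s,(340,300))]))
```

```text
4.1 [ 488. -292.  141.] [-0.77  0.67  0.14 -0.92 -1.62  0.64] [-0.2  0.5  0.3] 0
[0.006, -0.0, -0.005, -39.0, 7.0, 6.0] to [ 490. -266.  171.]
[0.006, -0.0, -0.005, -64.0, 19.0, 29.0] to [ 491. -232.  182.]
[0.006, -0.0, -0.005, -74.0, 29.0, 57.0] to [ 492. -201.  177.]
[0.006, -0.0, -0.005, -70.0, 13.0, 8.0] to [ 490. -248.  197.]
```

View pics/b1.png

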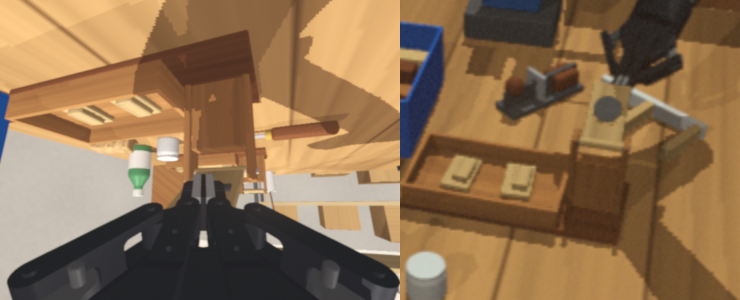

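The paddle is on the fingertip and raised about 30°; its disc face is at (605,108) in the side crop. I'll carry on over the top.

Call:
carry_out --pt "0 0 0 -13 2 2 -1" --pt "0 0 0 -26 5 4 -1" --pt "0 0 0 -39 7 6 -1" --pt "0 0 0 -49 12 15 -1" --pt "0 0 0 -57 16 22 -1"

```text
clock: 4.82
position: [490.0, -240.6, 179.0]
ee_rot: [-0.488, 0.714, 0.286, 0.412]
contact_force: [0.6, 0.4, 0.6]
gripper_width: -0.0
grasp_force: 0.1
```

Run:
```python
from h import *
say()
for u,z in((-10,70),(-30,64),(40,90)):tip("bridge",u,z)
```

```text
4.83 [ 490. -241.  179.] [-0.71  0.57  0.07 -0.95 -1.59  0.59] [0.6 0.4 0.6] 0
[0.006, 0.0, -0.005, -13.0, 7.0, 17.0] to [ 491. -218.  182.]
[0.006, 0.0, -0.005, -18.0, 13.0, 36.0] to [ 492. -198.  176.]
[0.006, 0.0, -0.005, -7.0, -9.0, -34.0] to [ 490. -268.  202.]
```

Call:
carry_out --pt "0 0 0 -7 4 8 -1" --pt "0 0 0 -13 7 17 -1" --pt "0 0 0 -15 9 24 -1" --pt "0 0 0 -17 11 30 -1" --pt "0 0 0 -18 13 37 -1"

```text
clock: 5.45
position: [492.7, -198.5, 175.6]
ee_rot: [-0.488, 0.714, 0.286, 0.412]
contact_force: [0.5, 0.5, -0.1]
gripper_width: 0.3
grasp_force: 0.0
```

Call:
carry_out --pt "0 0 0 0 0 0 -1" --pt "0 0 0 0 -5 -20 -1" --pt "0 0 0 0 -12 -50 -1" --pt "0 0 0 0 -20 -90 -1" --pt "0 0 0 -20 -20 -130 -1"

```text
clock: 6.08
position: [474.1, -304.8, 257.5]
ee_rot: [-0.487, 0.715, 0.287, 0.411]
contact_force: [0.9, 0.2, -0.4]
gripper_width: 0.3
grasp_force: 0.0
```

Run:
```python
from h import *
say();row([430,-150,330],ori(-0.33+np.pi/2,np.pi/2,1));row([440,-270,330],ori(1.2,1.0,1))
t=get_image("top")["color"][240:320,350:450];s=get_image("side")["color"][110:260,270:440]
cv2.imwrite("pics/b2.png",np.hstack([cv2.resize(t,(400,300)),cv2.resize(s,(340,300))]))
```

```text
6.08 [ 474. -305.  258.] [-0.8   0.54  0.23 -0.93 -1.77  0.48] [ 0.9  0.2 -0.4] 0
[-0.012, 1.051, -0.041, -126.0, 98.0, 76.0] to [ 430 -150  330]
[0.008, 0.48, -0.006, -73.0, 45.0, -18.0] to [ 440 -270  330]
```

View pics/b2.png

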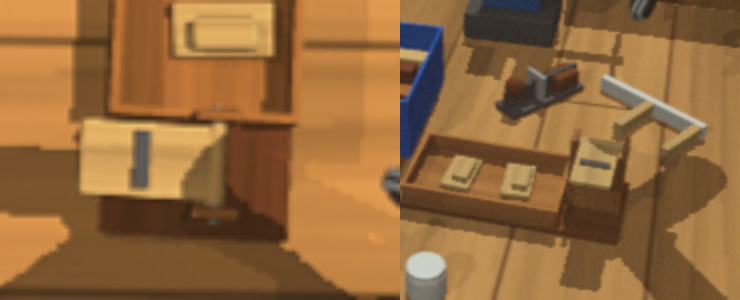

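The bridge paddle now lies on its left side with the bar up, at (140,160) in the crop. Nothing else has moved, so I'll go over to the neck rack.

Call:
carry_out --pt "0 0.18 0 -40 15 -15 -1" --pt "0 0.36 0 -73 45 -18 -1" --pt "0 0.55 0 -100 60 20 -1" --pt "0 0.75 0 -115 80 55 -1" --pt "-0.01 0.93 -0.03 -126 98 76 -1"

```text
clock: 6.8
position: [430.1, -146.6, 331.7]
ee_rot: [-0.576, 0.815, 0.034, 0.053]
contact_force: [0.3, 0.3, -0.4]
gripper_width: -0.2
grasp_force: 0.0
```

Run:
```python
from h import *
say();row([430,150,330],ori(0.33-np.pi/2,np.pi/2,-1));row([440,330,330],ori(-1.2,1.0,-1))
```

```text
6.8 [ 430. -147.  332.] [-0.05  0.03 -0.19 -0.12 -1.31 -0.26] [ 0.3  0.3 -0.4] 0
[-0.047, 0.119, -0.669, -277.0, 99.0, 36.0] to [430 150 330]
[0.155, 0.665, -0.708, -449.0, 150.0, 58.0] to [440 330 330]
```

Call:
carry_out --pt "0 0.02 -0.13 -55 20 7 -1" --pt "-0.01 0.05 -0.26 -110 40 14 -1" --pt "-0.03 0.07 -0.4 -165 60 22 -1" --pt "-0.04 0.1 -0.53 -220 80 29 -1" --pt "-0.05 0.12 -0.67 -277 99 36 -1"

```text
clock: 7.42
position: [429.9, 150.8, 331.2]
ee_rot: [0.815, -0.579, -0.003, -0.001]
contact_force: [1.2, 0.6, -0.3]
gripper_width: 0.1
grasp_force: 0.0
```

Run:
```python
from h import *
say();row([440,330,330],ori(-1.2,1.0,-1));row([470,400,300],ori(-1.2,.75,-1));tip("neck",150,90)
```

```text
7.42 [430. 151. 331.] [ 0.69  0.04 -0.23 -0.01 -1.31 -0.35] [ 1.2  0.6 -0.3] 0
[0.012, 0.577, -0.034, -166.0, -68.0, 2.0] to [440 330 330]
[0.017, 0.827, -0.033, -222.0, -120.0, 32.0] to [470 400 300]
[0.021, 1.057, -0.031, -189.0, -168.0, 130.0] to [525. 385. 202.]
```

Call:
carry_out --pt "0 0.16 0 -50 -22 0 -1" --pt "0 0.33 -0.01 -105 -45 0 -1" --pt "0.01 0.5 -0.03 -155 -65 2 -1" --pt "0.01 0.67 -0.03 -190 -95 15 -1" --pt "0.02 0.83 -0.03 -222 -120 32 -1"

```text
clock: 8.05
position: [471.8, 400.7, 299.9]
ee_rot: [0.754, -0.52, 0.333, 0.225]
contact_force: [0.7, 1.1, -0.5]
gripper_width: 0.2
grasp_force: 0.0
```

Run:
```python
from h import *
say();tip("neck",150,90);tip("neck",130,-15);tip("neck",120,-32)
v=np.array(get_image("wrist")["position"])
t=get_image("top");print("cam",v,[ray(t,*q,20).round() for q in((148,272),(160,272),(135,200),(180,200))])
```

```text
8.05 [472. 401. 300.] [ 1.18  0.56  0.01  0.54 -1.67 -0.94] [ 0.7  1.1 -0.5] 0
[0.0, 0.224, -0.007, -49.0, -44.0, 91.0] to [525. 385. 202.]
[0.0, 0.224, -0.007, -114.0, -35.0, 175.0] to [524. 365.  97.]
[0.0, 0.224, -0.007, -120.0, -31.0, 194.0] to [524. 355.  80.]
cam [453.97397246 444.47335443 437.40924802] [array([528., 487.,  20.]), array([528., 453.,  20.]), array([733., 537.,  20.]), array([735., 409.,  20.])]
```

Call:
carry_out --pt "0 0.11 0 -25 -22 45 -1" --pt "0 0.22 0 -49 -44 91 -1" --pt "0 0.22 0 -82 -40 133 -1" --pt "0 0.22 0 -114 -35 175 -1" --pt "0 0.22 0 -120 -31 194 -1"

```text
clock: 8.78
position: [522.2, 351.2, 77.3]
ee_rot: [0.714, -0.491, 0.411, 0.284]
contact_force: [-0.5, -0.6, 0.8]
gripper_width: -0.1
grasp_force: 0.0
```

Run:
```python
from h import *
say()
for u,z in((72,-35),(71,-15),(63,31)):tip("neck",u,z)
w=get_image("wrist")["color"];s=get_image("side")["color"][240:420,190:394]
cv2.imwrite("pics/n1.png",np.hstack([cv2.resize(w,(400,300)),cv2.resize(s,(340,300))]))
```

```text
8.78 [522. 351.  77.] [ 1.1   0.84 -0.23  0.71 -1.41 -1.2 ] [-0.5 -0.6  0.8] 0
[0.006, 0.005, -0.003, 20.0, 17.0, 35.0] to [521. 307.  77.]
[0.006, 0.005, -0.003, 38.0, 17.0, 26.0] to [521. 306.  97.]
[0.006, 0.005, -0.003, 82.0, 20.0, 9.0] to [521. 298. 143.]
```

View pics/n1.png

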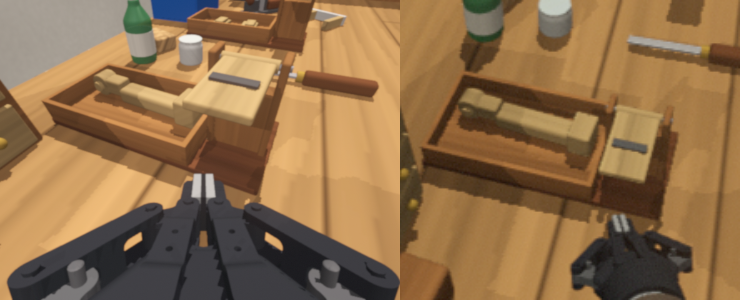

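The fingertip is low in front of the paddle's free edge, which runs from (188,110) to (250,118), with clear space under it. I'll go in and lift.

Call:
carry_out --pt "0 0 0 10 9 18 -1" --pt "0 0 0 20 17 35 -1" --pt "0 0 0 38 17 26 -1" --pt "0 0 0 52 18 20 -1" --pt "0 0 0 66 19 15 -1"

```text
clock: 9.5
position: [521.4, 304.4, 131.4]
ee_rot: [0.714, -0.493, 0.411, 0.279]
contact_force: [0.7, -0.3, 0.3]
gripper_width: 0.1
grasp_force: 0.1
```

Run:
```python
from h import *
say()
for u,z in((63,31),(38,59),(15,67)):tip("neck",u,z)
```

```text
9.5 [521. 304. 131.] [ 1.06  0.72 -0.33  0.74 -1.41 -1.18] [ 0.7 -0.3  0.3] 0
[0.001, 0.01, -0.007, 13.0, 3.0, -1.0] to [521. 298. 143.]
[0.001, 0.01, -0.007, 49.0, 13.0, 4.0] to [519. 273. 171.]
[0.001, 0.01, -0.007, 66.0, 22.0, 18.0] to [518. 250. 179.]
```

Call:
carry_out --pt "0 0 0 13 3 -1 -1" --pt "0 0 0 25 6 1 -1" --pt "0 0 0 37 10 3 -1" --pt "0 0 0 49 13 4 -1" --pt "0 0 0 58 18 12 -1"

```text
clock: 10.12
position: [518.3, 259.2, 173.7]
ee_rot: [0.714, -0.492, 0.411, 0.281]
contact_force: [0.3, 0.8, -0.9]
gripper_width: 0.1
grasp_force: 0.2
```

Run:
```python
from h import *
say()
for u,z in((4,70),(-12,69),(-30,64)):tip("neck",u,z)
w=get_image("wrist")["color"];s=get_image("side")["color"][240:420,190:394]
cv2.imwrite("pics/n2.png",np.hstack([cv2.resize(w,(400,300)),cv2.resize(s,(340,300))]))
```

```text
10.12 [518. 259. 174.] [ 1.03  0.62 -0.41  0.76 -1.41 -1.15] [ 0.3  0.8 -0.9] 0
[0.002, 0.008, -0.005, 17.0, 8.0, 11.0] to [517. 239. 182.]
[0.002, 0.008, -0.005, 23.0, 14.0, 24.0] to [516. 223. 181.]
[0.002, 0.008, -0.005, 27.0, 22.0, 41.0] to [515. 205. 176.]
```

View pics/n2.png

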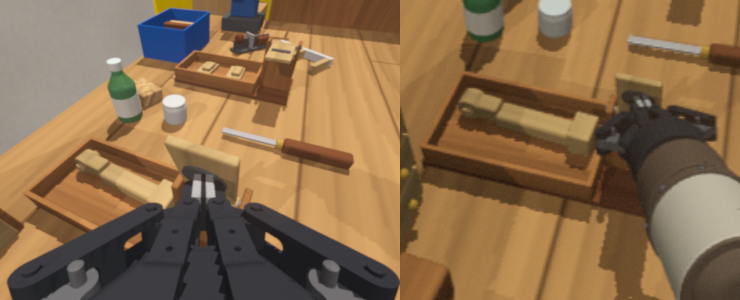

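The neck paddle is nearly upright against the fingertip at (203,180), and the bridge bar is still up. I'll finish the push and back away.

Call:
carry_out --pt "0 0 0 10 4 5 -1" --pt "0 0 0 17 8 11 -1" --pt "0 0 0 21 12 20 -1" --pt "0 0 0 25 17 30 -1" --pt "0 0 0 27 22 42 -1"

```text
clock: 10.85
position: [515.4, 204.3, 174.9]
ee_rot: [0.714, -0.492, 0.411, 0.281]
contact_force: [-0.0, 0.4, 0.3]
gripper_width: -0.1
grasp_force: 0.1
```

Call:
carry_out --pt "0 0 0 0 0 0 -1" --pt "0 0 0 0 -5 -20 -1" --pt "0 0 0 0 -12 -50 -1" --pt "0 0 0 10 -20 -90 -1" --pt "0 0 0 20 -20 -140 -1"

```text
clock: 11.48
position: [494.2, 316.3, 263.4]
ee_rot: [0.714, -0.492, 0.411, 0.282]
contact_force: [1.2, 0.6, -0.4]
gripper_width: 0.2
grasp_force: 0.0
```

Call:
carry_out --pt "0 0 0 0 0 -20 -1" --pt "0 0 0 0 0 -40 -1" --pt "0 0 0 0 0 -40 -1" --pt "0 0 0 0 0 -40 -1" --pt "0 0 0 0 0 -40 -1"

```text
clock: 12.1
position: [482.0, 347.1, 282.7]
ee_rot: [0.714, -0.492, 0.411, 0.282]
contact_force: [0.7, -0.5, -0.7]
gripper_width: 0.1
grasp_force: 0.0
```

Run:
```python
from h import *
say();cv2.imwrite("pics/end.png",cv2.resize(get_image("top")["color"][110:360,110:530],(800,476)))
```

```text
12.1 [482. 347. 283.] [ 1.15  0.58 -0.16  0.66 -1.69 -1.02] [ 0.7 -0.5 -0.7] 0
```

View pics/end.png

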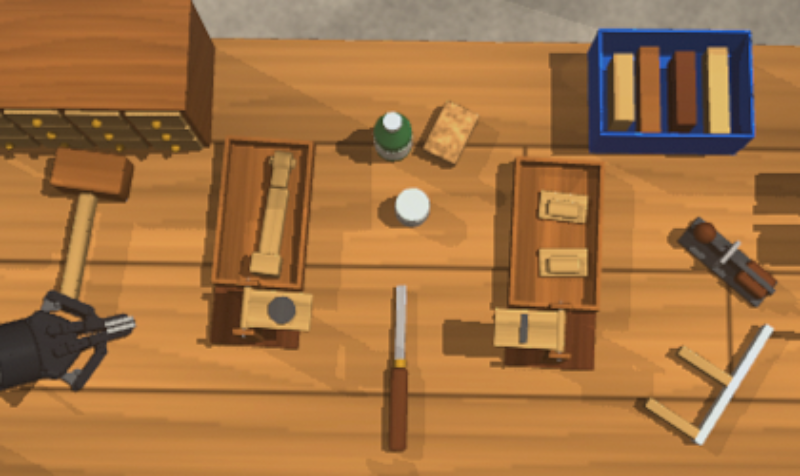

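The neck paddle lies on its right with the disc up at (281,310), and the bridge paddle lies on its left with the bar up at (524,328). Everything else is in place and the gripper is clear.

```bash
python3 -c "
from bench import *
print(job_done())"
```

```text
the job is handed in; nothing more can be done
None
```

Both markers are turned, bridge rack first (bar up), then neck rack (disc up); the last picture shows nothing else moved, and I handed the job in at about 12 s of robot time.

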